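# Complete the lure-box layer and clamp it tight

## Robot

A 6-joint arm with a two-finger parallel gripper is mounted at the origin on the work surface. World frame = base frame: x ahead of the robot, y to its left, z up, the work surface at z = 0. Lengths are in m, angles in rad, forces in N, time in s.
With the tool pointing down it reaches from about 0.325 to 0.9 m from the base axis. Payload 6.1 kg.
Tool frame: the origin (TCP) lies midway between the tips of the shut fingers; the grasp point (between the pads) lies ctrl.hold_point_z behind it (ctrl.hold_point_z is the distance from the TCP to the grasp point, in m); z points along the fingers, y is the line along which they close (so a half turn about z gives the same grasp; the last joint's range is limited). The gripper opens to 87 mm and grips with 3 to 60 N. Pads are 19 mm wide; open, the fingers measure 117 mm over their backs; the gripper's body (75 mm by 190 mm) begins 51 mm behind the grasp point.
Start: joints at [1.188, 0.22, 1.526, -0, 1.395, -0.126], TCP at [0.159, 0.604, 0.223] pointing down, gripper open.
Joint ranges: [-2.98, 2.98], [-0.91, 2.08], [0.09, 2.57], [-1.24, 4.39], [0.2, 2.65], [-2.68, 2.68]. Speed limits (rad/s): [2.57, 2.57, 3.01, 3.14, 3.14, 3.14].

## Interface

Orientations are given as a unit quaternion [x, y, z, w].
In Python, from cell import ctrl gives the robot as it stands.
- The arm moves only by the tool arm_command, never from a script. Its argument "steps" is a list of rows, each a list of 3 entries, a list of its own where there are three numbers: the shift along the world's x, y, z each as a share of 400 mm, from -1 to 1, then the turn, a rotation vector about the world's x, y, z each as a share of 180 degrees, from -1 to 1, then the opening, from 0 (shut) to 1 (fully open). In form: [[[tx, ty, tz], [wx, wy, wz], jaw], ...]. A call has 1 to 20 rows; each row shifts and turns the commanded pose from where the row before left it; what a row does not reach is not made up. A row lasts 1/12 s, in which the tool goes at most 41.7 mm and 7.16 degrees, less where a joint would pass 70% of its speed; a pose out of reach is approached as far as the arm can. A call with a number of a shift or a turn outside -1 to 1 is refused whole. A call with a gripper value outside its range is refused whole. The fingers move at their own pace and stop on an object; "newtons" is the grip in N (left out, the last holds). Time passes only in rows, so rows that do not move let the fingers close. It gives the time, the measured TCP pose, the force, the opening and the grip force at its end, in the units of the state.
- ctrl.read_state(): the state, without advancing time (a new reading comes with each control period).
- ctrl.camera(name): name is "side" or "top" or "wrist"; returns the picture (420x560x3 uint8, red, green, blue); there is no depth.
- ctrl.camera_info(name): a dict with "mtx" (3x3 intrinsics, pixels), "k1" (the pictures are not rectified: a ray, as slopes to the right and down, at radius r is drawn at 1 + k1 r^2 times it, then the intrinsics apply), "extrinsics" (4x4, takes a point from world to camera coordinates). Camera axes: x right, y down, z forward; pixel columns grow to the right and rows downward; lengths in m; the calibration is good to about 2 mm. A picture is of the moment at which its call begins: read the wrist's pose just before it. camera_info takes no time and is no camera call; for the wrist camera it gives the pose at the moment of the call.
- ctrl.finish_job(): hands the job in; it is judged then, once.
The state is a dict: "t": time; "joints": joint angles; "dq": joint speeds; "joint_efforts": joint torques, N m; "eef_pos": TCP position; "tool_rot": TCP orientation; "force": force on the tool from outside, world axes, zero at the start; "ft_torque": the same for the moment, N m; "width": finger opening in m; "grip_force": force on a finger pad.
Only numpy, scipy, OpenCV 4.12 (cv2) and the standard library are available. Lean on these libraries where they do the work, as an engineer would, in place of code of your own. Each camera call takes 0.05 s, during which the arm holds its last target. There are 200 camera calls.

## Task

Finish the interlocking layer on the packing slab: the red-lidded box already lies crosswise by the steel end stop, so lay the blue- and green-lidded boxes lengthwise side by side behind it on the painted outlines (either one on either side) and let go of them. Then pump the red trigger of the ratchet clamp, without pushing its jaw by hand, until the sprung cork-faced plate presses on both boxes and the layer is tight against the stop, with the plate's spring pushed in about half of its 12 mm and never all the way, which would crush the boxes. Finish holding the trigger down so that the clamp keeps that grip, and leave the other tackle alone.

Things in the scene. Friction and masses are not known exactly. Their poses are not given: they have to be found in the camera images.
- slab: Fixed pine packing slab, 130 (x) x 200 (y) x 20 mm; origin at the centre of its underside, on the bench. A steel end stop rises 35 mm above the top at its +y end, inner face at slab y = +88 mm. White lines outline the tight layer: red box centred at (0, +61), the lengthwise ones at (+27, -20) and (-27, -20) mm. The clamp stands beyond the open -y end.
- slot_far (a point): On the slab's top, at slab (+27, -20) mm: where the middle of one lengthwise box's underside is in the tight layer, its long side along slab y. Lay the box 4 to 9 mm short of it (towards slab -y), clear of the red box: the clamp then pushes it home, sliding all three boxes along the slab. Axes as the slab's.
- slot_near (a point): The same for the other lengthwise box, at slab (-27, -20) mm. A gap of 1 to 4 mm between the two boxes is fine.
- box_red: Red-lidded wooden lure box, loose, already on the slab crosswise, long side along slab x, 0 to 5 mm short of the stop: 54 mm wide (x), 108 mm long (y), 40 mm high, about 160 g. On the middle of the lid stands a pine batten handle: 40 mm along x, 14 mm thick along y, 28 mm tall (40 to 68 mm above the underside). Origin: centre of the underside.
- box_blue: Blue-lidded wooden lure box, loose, on the bench to the robot's left: 54 mm wide (x), 108 mm long (y), 40 mm high, about 160 g. On the middle of the lid stands a pine batten handle: 40 mm along x, 14 mm thick along y, 28 mm tall (40 to 68 mm above the underside). Origin: centre of the underside.
- box_green: Green-lidded wooden lure box, loose, on the bench to the robot's left: 54 mm wide (x), 108 mm long (y), 40 mm high, about 160 g. On the middle of the lid stands a pine batten handle: 40 mm along x, 14 mm thick along y, 28 mm tall (40 to 68 mm above the underside). Origin: centre of the underside.
- clamp: Bench-mounted grey ratchet clamp, fixed, turned as the slab. Origin: centre of its foot on the bench; its jaw pushes to its own +y, towards the slab; its trigger reaches out to its -y. Two grey cheeks hold the trigger pivot at clamp (0, +5, 107) mm; their tops are 116 mm high.
- trigger_pad (a point): Middle of the top face of the red trigger's pad (44 mm across clamp x, 36 mm along y, 8 mm thick), 90 mm from the pivot towards clamp -y, about 130 mm over the bench when up; moves with the trigger. Push it straight down, e.g. with shut fingers: 29 mm in a full stroke, 0.9 mm per 0.01 rad, with 3 to 15 N. A spring lifts it (2 N).
- trigger (a joint): Trigger angle, rad: 0 up, 0.32 down on its stop. Going down, its pawl takes up 1 to 9 mm of play to the next tooth (8 mm apart), then drives the jaw 0.57 mm per 0.01 rad; a full stroke from the top gains about 16 mm. Going up, the pawl clicks back over the teeth and the jaw stays.
- jaw (a joint): Travel of the jaw with its toothed bar, m: 0 at the start, at most 0.075, growing towards the boxes. Only friction (3 N) holds it while the trigger is up: it then springs back until the plate presses only 2 to 3 N (1.5 to 2.5 mm of spring), and the next stroke loads it again. Easing the trigger up eases the grip.
- face (a joint): How far the sprung yellow plate with cork lining (100 mm wide, 34 mm high) is pushed back into the jaw, m: 0 free, 0.006 half-way, 0.012 bottomed, which crushes the boxes. Spring 1.2 N/mm: 0.006 is about 7 N on the boxes. The open gap behind the plate shows it: 12 mm free, 6 mm at half.
- face_front (a point): Middle of the cork front of the sprung plate, 41 mm over the bench; it starts 28 to 48 mm from the open end of the tight layer (slab y = -74 mm).
- spool: Red-painted wooden reel spool, 72 mm across, 56 mm high, standing on the bench; origin at the centre of its underside. Leave alone.
- lure_a: Brass spinner lure, about 65 mm long, lying on the bench; leave alone.
- lure_b: Second brass spinner lure, the same; leave alone.
- float: Green float with a cork band, 42 mm across, 80 mm tall with its stem, standing; leave alone.
- mould: Galvanized sinker mould, 60 x 95 x 35 mm; leave alone.
Mind the look-alikes: they are no part of the job. Leave any purple look-alike of the box_green alone.

How it is judged:
By the outcome, as a careful person would: the job done as asked, in the order asked, and still so for the second after the job is handed in, while the arm keeps its last pose, push and grip.
It also fails if it takes over 72 s, if anything falls off the work surface, if the arm or the gripper's body presses on something with over 40 N, if the wrist force passes 120 N, or if a joint passes its speed limit or range.

## Working session

There is one attempt and no reset: what is moved stays moved. The work goes in short steps, Python scripts to look and compute and a tool call to move; the robot and the scene stay as the last step left them, time stands still between calls to the robot, and variables do not carry over. Pictures are saved under pics/ and viewed, at most 10 in all, crops included, and the job is handed in when it is done.

Besides the shell and the picture viewer there is one more tool, called by a JSON object that holds its "method" and its "body", one argument or row to a line. arm_command: Moves the arm, as the interface text tells. Its arguments: {"type":"object","properties":{"steps":{"type":"array"},"newtons":{"type":"number"}},"required":["steps"]}

```bash
mkdir -p pics; ls
python3 - <<'E'
from cell import ctrl
import cv2
s=ctrl.read_state();print(s,ctrl.hold_point_z)
for n in("top","side"):
    im=ctrl.camera(n);cv2.imwrite(f"pics/{n}0.png",im[:,:,::-1]);print(n,{k:v.tolist() if hasattr(v,'tolist') else v for k,v in ctrl.camera_info(n).items()})
E
```

```text
pics
{'t': 0.0, 'joints': array([ 1.18789933e+00,  2.21206290e-01,  1.52761767e+00, -3.27423070e-05,
        1.39469471e+00, -1.26091489e-01]), 'dq': array([-1.70303617e-03, -1.18452997e-03, -3.76294004e-04,  1.15957435e-04,
       -9.14169183e-05, -4.91939120e-04]), 'joint_efforts': array([-1.25625695e-03, -4.94592476e+01, -3.87386513e+01,  6.99637877e-02,
        5.66013157e-02, -1.55401126e-04]), 'eef_pos': array([0.15851999, 0.60391949, 0.22144607]), 'tool_rot': array([ 1.28047291e-01,  9.91767596e-01, -9.36044520e-04, -2.26846155e-04]), 'force': array([-0.26863808, -0.53627711, -0.0135181 ]), 'ft_torque': array([-0.01091032,  0.01697394, -0.00426927]), 'grip_force': 0.0, 'width': 0.08725997697126417} 0.0187
top {'mtx': [[447.41028315544605, 0.0, 273.01662506816916], [0.0, 447.41028315544605, 215.16388466050242], [0.0, 0.0, 1.0]], 'k1': -0.05003222958733408, 'extrinsics': [[0.014520177339561563, -0.999611219286675, 0.02380283021480042, -0.01911302974965407], [-0.9951679195064547, -0.01675937706106434, -0.096746758424866, 0.5575093192065563], [0.09710806575780404, -0.02228303293387154, -0.995024366539858, 1.0925790831155278], [0.0, 0.0, 0.0, 1.0]]}
side {'mtx': [[419.0272762497275, 0.0, 284.74198649181176], [0.0, 419.0272762497275, 203.958643378895], [0.0, 0.0, 1.0]], 'k1': 0.0027920107430705623, 'extrinsics': [[0.9921044313647078, -0.1253388737522479, 0.004354766701859239, -0.5652892121719183], [-0.0933660174907243, -0.761319604429772, -0.641619238091266, 0.10782212946455941], [0.08373520194297811, 0.6361467021351387, -0.7670109447186234, 0.9438955684241873], [0.0, 0.0, 0.0, 1.0]]}
```

View pics/top0.png

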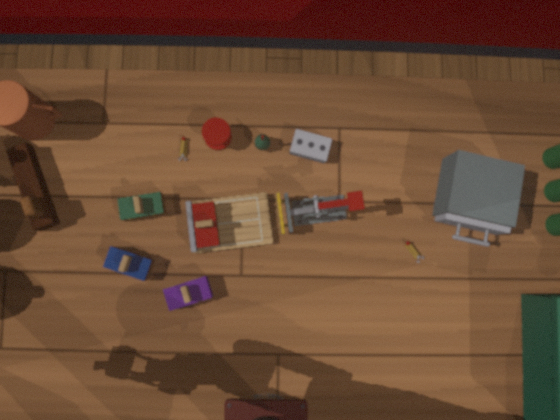

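View pics/side0.png

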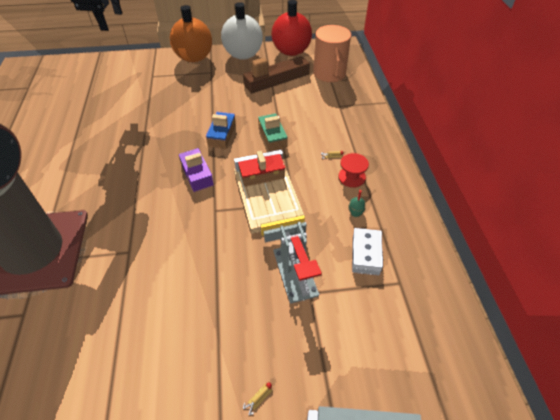

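The top view shows the boxes: green at (140,206), blue (128,263), purple decoy (188,293), red (205,225). The slab spans columns 187–270, and the clamp and trigger run right to (356,201). I'll take a zoomed crop to find exact corners.

```bash
cat > h.py <<'E'
import numpy as np, cv2
from scipy.optimize import least_squares
from cell import ctrl
def cam(n):
    c=ctrl.camera_info(n);return np.array(c["mtx"]),c["k1"],np.array(c["extrinsics"])
def proj(c,P):
    K,k,E=c;P=np.atleast_2d(P)@E[:3,:3].T+E[:3,3]
    s=P[:,:2]/P[:,2:];s=s*(1+k*(s**2).sum(1,keepdims=True));return s*[K[0,0],K[1,1]]+K[:2,2]
def back(c,px,z):
    K,k,E=c
    d=(np.atleast_2d(px)-K[:2,2])/[K[0,0],K[1,1]];s=d.copy()
    for _ in range(8): s=d/(1+k*(s**2).sum(1,keepdims=True))
    r=np.c_[s,np.ones(len(s))]@E[:3,:3];o=-E[:3,:3].T@E[:3,3]
    return o+r*((z-o[2])/r[:,2:])
def boxpts(x,y,th,z=0.):  # corners of body and handle
    c,s=np.cos(th),np.sin(th);R=np.array([[c,-s],[s,c]]);out=[]
    for hx,hy,z0,z1 in((.027,.054,0,.04),(.02,.007,.04,.068)):
        q=np.array([[a*hx,b*hy]for a,b in((1,1),(-1,1),(-1,-1),(1,-1))])@R.T+[x,y]
        out.append(np.vstack([np.c_[q,np.full(4,z+z0)],np.c_[q,np.full(4,z+z1)]]))
    return out
E
python3 - <<'E'
from h import *
a=cv2.imread("pics/top0.png")[120:320,90:380]
cv2.imwrite("pics/topc.png",cv2.convertScaleAbs(cv2.resize(a,None,fx=2.75,fy=2.75,interpolation=cv2.INTER_CUBIC),alpha=1.6))
b=cv2.imread("pics/side0.png")[105:305,165:385]
cv2.imwrite("pics/sidec.png",cv2.convertScaleAbs(cv2.resize(b,None,fx=3,fy=3,interpolation=cv2.INTER_CUBIC),alpha=1.1))
E
```

```text
(no output)
```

View pics/topc.png

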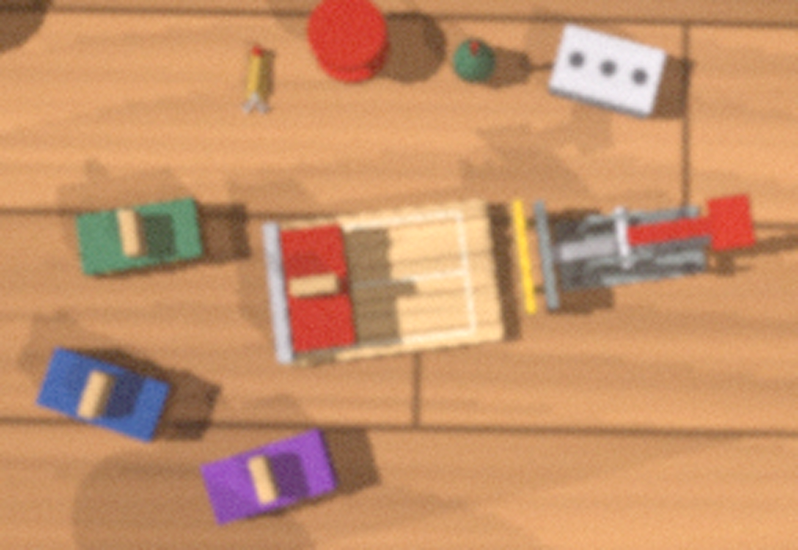

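View pics/sidec.png

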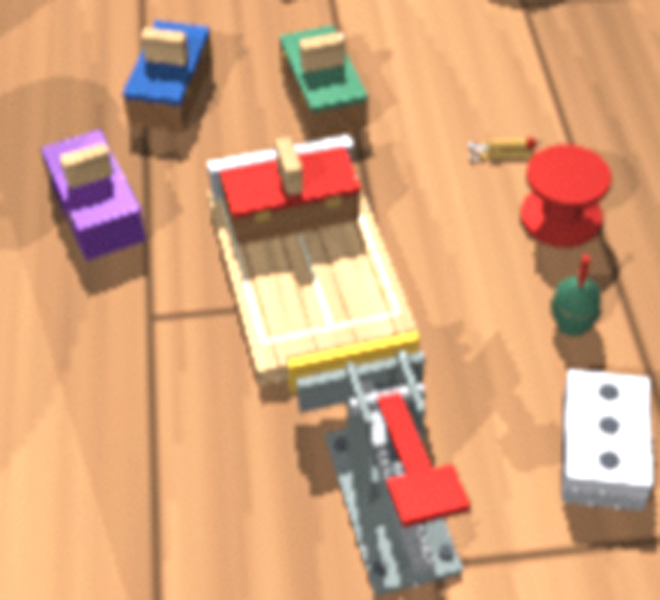

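The crops show:
- **Lids:** in the top crop, green spans (77–202, 199–275) and blue (38–168, 348–440).
- **Outline:** its end corners are at (462,212) and (474,331).
- **Plate and trigger:** the yellow plate runs (518,201)–(531,311), and the trigger pad is centred at (729,222).

```bash
cat >> h.py <<'E'
HUE={"green":(65,92,80),"blue":(105,122,110),"red":(0,6,150)}
def mask(im,name,roi):
    h=cv2.cvtColor(im,cv2.COLOR_BGR2HSV);l,u,s=HUE[name]
    m=cv2.inRange(h,(l,s,40),(u,255,255))
    if name=="red": m|=cv2.inRange(h,(174,s,40),(180,255,255))
    k=np.zeros_like(m);x0,y0,x1,y1=roi;k[y0:y1,x0:x1]=m[y0:y1,x0:x1]
    n,lab,st,_=cv2.connectedComponentsWithStats(k)
    k=(lab==1+np.argmax(st[1:,4])).astype(np.uint8)
    return cv2.morphologyEx(k,cv2.MORPH_CLOSE,np.ones((9,9)))
def rect(im,c,name,roi,z):
    cs=cv2.findContours(mask(im,name,roi),0,cv2.CHAIN_APPROX_NONE)[0]
    p=max(cs,key=cv2.contourArea)[:,0].astype(float)
    w=back(c,p,z)[:,:2];(cx,cy),(a,b),t=cv2.minAreaRect((w*1000).astype(np.float32))
    if a>b: a,b,t=b,a,t-90   # t = direction of short side
    return round(cx,1),round(cy,1),round(a,1),round(b,1),round((t+90)%180-90,1)
E
python3 - <<'E'
from h import *
T,S=cam("top"),cam("side");ti,si=cv2.imread("pics/top0.png"),cv2.imread("pics/side0.png")
for n,rt,rs,z in(("green",(110,185,170,225),(255,105,295,150),.04),("blue",(95,240,158,285),(200,105,240,145),.04),("red",(188,198,222,252),(230,145,290,180),.06)):
    print(n,"top",rect(ti,T,n,rt,z),"side",rect(si,S,n,rs,z))
f=lambda l:np.array(l)/2.75+[90,120]
g=lambda l:np.array(l)/3+[165,105]
print("outline top",back(T,f([(462,212),(474,331),(281,230),(290,350)]),.02)*1e3)
print("outline side",back(S,g([(268,341),(396,318)]),.02)*1e3)
print("stop top inner/outer",back(T,f([(264,225),(278,223),(280,362),(292,360)]),.055)*1e3)
print("plate",back(T,f([(514,201),(526,310)]),.058)*1e3, back(S,g([(290,368),(415,337)]),.058)*1e3)
print("pad top",back(T,f([(706,200),(748,195),(753,245),(711,250)]),.13).mean(0)*1e3,"side",back(S,g([(387,482),(456,467),(469,505),(401,522)]),.13).mean(0)*1e3)
E
```

```text
green top (557.1, 348.2, 20.8, 32.9, 9.1) side (573.6, 317.3, 51.5, 107.9, 11.1)
blue top (439.9, 366.1, 48.2, 58.9, -17.2) side (432.8, 342.9, 53.1, 109.6, -17.7)
red top (529.5, 154.3, 53.5, 106.7, -81.4) side (530.5, 151.5, 55.7, 110.2, -82.0)
outline top [[603.70024792  28.09441598  20.        ]
 [494.59405513  15.23187907  20.        ]
 [584.19033342 193.53528025  20.        ]
 [474.67865979 181.91381653  20.        ]]
outline side [[500.1658709   18.15757372  20.        ]
 [602.75194411  28.83595444  20.        ]]
stop top inner/outer [[584.18433422 203.17483441  55.        ]
 [586.1840043  190.81534754  55.        ]
 [463.21292709 185.15396185  55.        ]
 [465.1373409  174.67369189  55.        ]]
plate [[609.15067062 -18.41739142  58.        ]
 [512.27397371 -30.33478184  58.        ]] [[513.72089815 -38.4744943   58.        ]
 [608.75508915 -21.19087789  58.        ]]
pad top [ 583.77865278 -196.2823004   130.        ] side [ 586.76246157 -197.75776073  130.        ]
```

Run:
```python
from h import *
T,S=cam("top"),cam("side")
f=lambda l:np.array(l)/2.75+[90,120]
for n,l in(("green",[(77,217),(197,199),(202,259),(88,275)]),("blue",[(57,348),(168,381),(151,440),(38,399)])):
    w=back(T,f(l),.04)[:,:2]*1e3;print(n,cv2.minAreaRect(w.astype(np.float32)),w.mean(0))
f2=[[128,206],[142,253]]; print("green handle top ~",back(T,f([(129,232)]),.068)*1e3,"blue",back(T,f([(96,394)]),.068)*1e3)
```

```text
green ((572.6416015625, 316.2837219238281), (54.61581039428711, 109.18253326416016), 9.5737943649292) [572.93999767 316.05919999]
blue ((434.8860168457031, 342.584228515625), (107.7669906616211, 53.80714797973633), 71.89776611328125) [434.20097601 343.80175469]
green handle top ~ [[574.39622223 319.11077061  68.        ]] blue [[432.68463481 341.75570683  68.        ]]
```

{"method": "arm_command", "body": {
  "steps": [
    [[0.1, -0.1, 0.02], [0, 0, 0], 1],
    [[0.1, -0.1, 0.02], [0, 0, 0], 1],
    [[0.1, -0.1, 0.02], [0, 0, 0], 1],
    [[0.1, -0.1, 0.02], [0, 0, 0], 1],
    [[0.1, -0.1, 0.02], [0, 0, 0], 1],
    [[0.1, -0.05, 0], [0, 0, 0], 1],
    [[0.1, 0, 0], [0, 0, 0], 1],
    [[0.05, 0, 0], [0, 0, 0], 1],
    [[0, 0, 0], [0, 0, 0], 1],
    [[0, 0, 0], [0, 0, 0], 1],
    [[0, 0, 0], [0, 0, 0], 1]
  ]
}}

```text
t: 1.02
eef_pos: [0.4009, 0.4399, 0.251]
tool_rot: [0.128, 0.992, -0.0, -0.001]
force: [-0.5, 1.3, 0.3]
width: 0.0873
grip_force: 0.0
```

{"method": "arm_command", "body": {
  "steps": [
    [[0.07, -0.05, 0], [0, 0, 0.023], 1],
    [[0.07, -0.05, 0], [0, 0, 0.023], 1],
    [[0.07, -0.05, 0], [0, 0, 0.023], 1],
    [[0.07, -0.05, 0], [0, 0, 0.023], 1],
    [[0.07, -0.05, 0], [0, 0, 0.023], 1],
    [[0.07, -0.05, 0], [0, 0, 0.024], 1],
    [[0.01, -0.01, 0], [0, 0, 0], 1],
    [[0, 0, 0], [0, 0, 0], 1],
    [[0, 0, 0], [0, 0, 0], 1]
  ]
}}

```text
t: 1.77
eef_pos: [0.5725, 0.3169, 0.2515]
tool_rot: [-0.09, 0.996, 0.0, -0.001]
force: [-1.0, -0.3, 0.3]
width: 0.0872
grip_force: 0.0
```

```bash
cat >> h.py <<'E'
def wshot(f):
    c=cam("wrist");im=ctrl.camera("wrist")[:,:,::-1].copy();cv2.imwrite(f"pics/{f}.png",im)
    np.savez(f"pics/{f}.npz",K=c[0],k=c[1],E=c[2]);return c,im
def wload(f):
    d=np.load(f"pics/{f}.npz");return d["K"],float(d["k"]),d["E"]
E
python3 - <<'E'
from h import *
c,im=wshot("w1");print(ctrl.read_state()["eef_pos"],(-c[2][:3,:3].T@c[2][:3,3]))
E
```

```text
[0.57222284 0.31738615 0.25161864] [0.50853306 0.30463713 0.41392187]
```

View pics/w1.png

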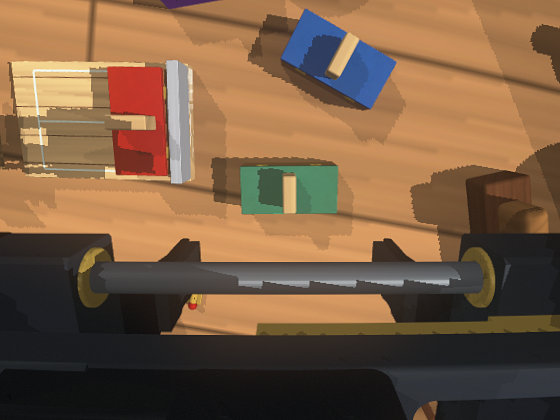

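The wrist view shows the green lid at (240–338, 165–214), the blue lid with corners (302,9), (396,62), (374,109), (281,59), the red box, and the slab with outline corner (34,70).

Run:
```python
from h import *
c=wload("w1");im=cv2.imread("pics/w1.png")
for n,r,z in(("green",(225,150,350,225),.04),("blue",(270,0,410,120),.04),("red",(100,55,170,185),.06)): print(n,rect(im,c,n,r,z))
def R(l,z):
    w=back(c,l,z)[:,:2]*1e3;return cv2.minAreaRect(w.astype(np.float32)),w.round(1).tolist()
print(R([(240,166),(337,165),(338,213),(241,214)],.04));print(R([(302,9),(396,62),(374,109),(281,59)],.04))
print("red",R([(108,67),(166,66),(167,175),(114,176)],.06))
print("stop top",R([(167,61),(178,61),(182,183),(171,184)],.055))
print("outline",R([(34,70),(42,167)],.02)[1], "slab edges",R([(10,63),(27,176)],.02)[1])
print("handles",back(c,[(289,177),(351,38)],.068)*1e3)
```

```text
green (575.9, 320.3, 53.1, 106.6, 10.6)
blue (433.2, 346.1, 53.5, 107.2, -17.3)
red (531.1, 156.7, 56.1, 106.8, -81.1)
(((575.8388671875, 321.0238037109375), (54.18973922729492, 109.65514373779297), 10.890063285827637), [[559.4, 263.2], [539.4, 367.3], [592.1, 380.0], [612.8, 272.3]])
(((433.6748352050781, 346.85272216796875), (112.2541275024414, 51.78862380981445), 73.61990356445312), [[393.0, 300.3], [424.3, 405.0], [474.3, 393.4], [443.4, 288.0]])
red (((531.4243774414062, 157.5009307861328), (111.39897918701172, 57.935707092285156), 7.24799108505249), [[482.8, 122.1], [472.5, 179.2], [579.4, 191.4], [590.3, 135.8]])
stop top (((527.260498046875, 192.3192138671875), (123.61470794677734, 11.865931510925293), 7.977593421936035), [[467.2, 177.9], [465.4, 188.7], [586.1, 206.6], [589.3, 195.0]])
outline [[496.1, 17.7], [603.9, 29.8]] slab edges [[492.8, -10.6], [618.0, 11.3]]
handles [[557.76375809 317.08120146  68.        ]
 [417.89904587 350.56371245  68.        ]]
```

Run:
```python
import cv2
a=cv2.imread("pics/w1.png")[50:200,0:200]
cv2.imwrite("pics/w1c.png",cv2.resize(a,None,fx=4,fy=4,interpolation=cv2.INTER_CUBIC))
```

```text
(no output)
```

View pics/w1c.png

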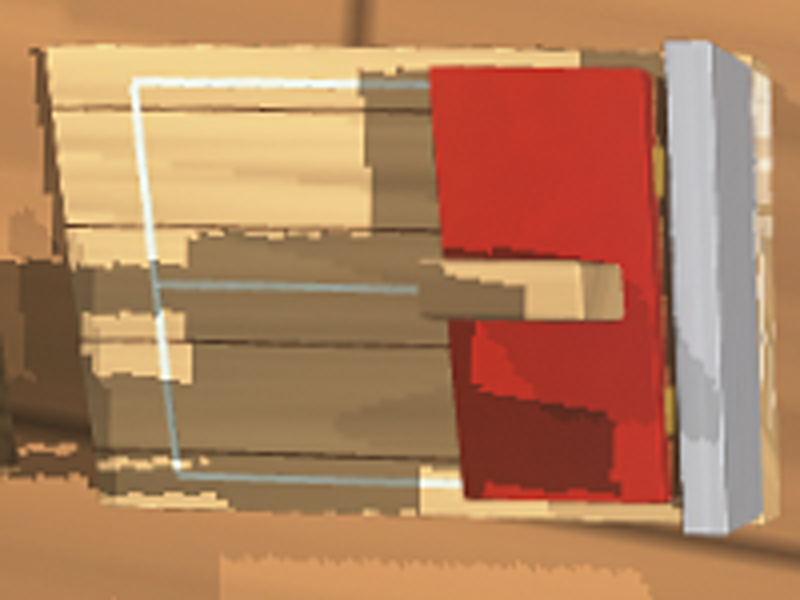

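Run:
```python
from h import *
c=wload("w1");f=lambda l:np.array(l)/4+[0,50]
o=back(c,f([(133,82),(178,472)]),.02)[:,:2]*1e3
l=back(c,f([(140,83),(425,86),(185,474),(455,484),(162,286),(415,291)]),.02)[:,:2]*1e3
s=back(c,f([(40,47),(105,505)]),.02)[:,:2]*1e3
t=back(c,f([(666,41),(684,533)]),.055)[:,:2]*1e3
ang=lambda v:round(np.degrees(np.arctan2(v[1],v[0])),2)
print("outline",o.round(1),ang(o[1]-o[0]),"mid",o.mean(0));print("sides",[ang(l[i+1]-l[i])-90 for i in(0,2,4)],l.round(1).tolist())
print("slab end",s,ang(s[1]-s[0]),"mid",s.mean(0));print("stop",t,ang(t[1]-t[0]),"mid",t.mean(0))
for m,y in((o.mean(0),-74),(s.mean(0),-100),(t.mean(0),88)):
    a=np.radians(7.4);print("origin",m-y*np.array([-np.sin(a),np.cos(a)]))
```

```text
outline [[496.8  16.8]
 [604.6  32.9]] 8.45 mid [550.68859658  24.84745765]
sides [np.float64(8.290000000000006), np.float64(7.810000000000002), np.float64(8.310000000000002)] [[496.7, 18.9], [484.9, 99.9], [604.8, 35.0], [593.7, 116.0], [551.4, 26.9], [540.6, 100.9]]
slab end [[491.43326424 -10.65109858]
 [618.46128892  10.40896213]] 9.41 mid [ 5.54947277e+02 -1.21068224e-01]
stop [[466.55115765 177.33574192]
 [588.48592743 194.93988193]] 8.22 mid [527.51854254 186.13781192]
origin [541.15772243  98.23112367]
origin [542.06771692  99.04604801]
origin [538.85255504  98.87074963]
```

{"method": "arm_command", "body": {
  "newtons": 15,
  "steps": [
    [[0, 0, -0.1], [0, 0, 0], 1],
    [[0.005, 0.004, -0.1], [0, 0, 0], 1],
    [[0, 0, -0.1], [0, 0, 0.001], 1],
    [[0, 0, -0.1], [0, 0, 0], 1],
    [[0, 0, -0.06], [0, 0, 0], 1],
    [[0, 0, -0.03], [0, 0, 0], 1],
    [[0, 0, -0.015], [0, 0, 0], 1],
    [[0, 0, -0.008], [0, 0, 0], 1],
    [[0, 0, -0.008], [0, 0, 0], 1],
    [[0, 0, 0], [0, 0, 0], 1]
  ]
}}

```text
t: 2.65
eef_pos: [0.5769, 0.3185, 0.0452]
tool_rot: [-0.092, 0.996, 0.0, 0.001]
force: [-0.1, -0.1, -0.7]
width: 0.0873
grip_force: 0.0
```

{"method": "arm_command", "body": {
  "newtons": 15,
  "steps": [
    [[0, 0, -0.004], [0, 0, 0], 0.5],
    [[0, 0, 0], [0, 0, 0], 0.3],
    [[0, 0, 0], [0, 0, 0], 0],
    [[0, 0, 0], [0, 0, 0], 0],
    [[0, 0, 0], [0, 0, 0], 0],
    [[0, 0, 0], [0, 0, 0], 0],
    [[0, 0, 0], [0, 0, 0], 0],
    [[0, 0, 0], [0, 0, 0], 0]
  ]
}}

```text
t: 3.32
eef_pos: [0.5759, 0.3176, 0.0417]
tool_rot: [-0.091, 0.996, 0.0, -0.0]
force: [0.7, 0.7, 0.6]
width: 0.0416
grip_force: 0.0
```

{"method": "arm_command", "body": {
  "steps": [
    [[0, 0, 0], [0, 0, 0], 0],
    [[0, 0, 0], [0, 0, 0], 0],
    [[0, 0, 0], [0, 0, 0], 0],
    [[0, 0, 0], [0, 0, 0], 0],
    [[0, 0, 0], [0, 0, 0], 0],
    [[0, 0, 0], [0, 0, 0], 0],
    [[0, 0, 0], [0, 0, 0], 0]
  ]
}}

```text
t: 3.9
eef_pos: [0.5758, 0.3177, 0.0417]
tool_rot: [-0.091, 0.996, 0.0, 0.0]
force: [0.0, 0.4, -0.6]
width: 0.0142
grip_force: 15.0
```

{"method": "arm_command", "body": {
  "steps": [
    [[0, 0, 0.05], [0, 0, 0], 0],
    [[0, 0, 0.09], [0, 0, 0], 0],
    [[0, 0, 0.1], [0, 0, 0], 0],
    [[0, 0, 0.08], [0, 0, -0.006], 0],
    [[0, -0.05, 0.03], [0, 0, -0.007], 0],
    [[0, -0.09, 0], [0, 0, 0], 0],
    [[0, -0.09, 0], [0, 0, 0], 0],
    [[0, -0.09, 0], [0, 0, 0], 0],
    [[0, -0.09, 0], [0, 0, 0], 0],
    [[0, -0.09, 0], [0, 0, 0], 0],
    [[-0.005, -0.07, 0], [0, 0, 0], 0],
    [[-0.005, -0.04, 0], [0, 0, 0], 0],
    [[0, 0, 0], [0, 0, 0], 0],
    [[0, 0, 0], [0, 0, 0], 0],
    [[0, 0, 0], [0, 0, 0], 0]
  ]
}}

```text
t: 5.15
eef_pos: [0.5718, 0.0741, 0.1816]
tool_rot: [-0.071, 0.997, 0.0, -0.0]
force: [0.4, -0.7, -1.0]
width: 0.0138
grip_force: 15.0
```

Run:
```python
from h import *
s=ctrl.read_state();c,im=wshot("w2");p=s["eef_pos"];print(p,s["tool_rot"])
print(rect(im,c,"green",(0,0,559,300),p[2]-.0017),rect(im,c,"red",(0,0,559,225),.06))
```

```text
[0.57175311 0.07414943 0.18155302] [-7.09832517e-02  9.97477466e-01  2.60095776e-04 -1.26499817e-04]
(549.5, 102.2, 26.4, 46.0, 30.5) (527.8, 153.8, 55.1, 100.5, -81.0)
```

View pics/w2.png

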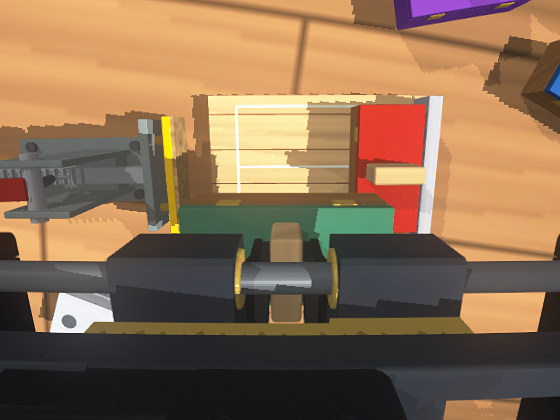

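The green box is held over the slab with its near lid edge at (180,207)–(391,206). The outline's near corner is at (237,105), the centre line starts at (238,165), the red lid's near edge is (358–424,104), and the plate is clear on the left.

Run:
```python
from h import *
c=wload("w2");B=lambda l,z:back(c,l,z)[:,:2]*1e3
ang=lambda v:round(np.degrees(np.arctan2(v[1],v[0])),2)
g=B([(180,207),(391,206)],.1799);print("green near edge",g,"mid",g.mean(0),np.linalg.norm(g[1]-g[0]),ang(g[1]-g[0])-90)
a=np.radians(8.2);x=np.array([np.cos(a),np.sin(a)]);y=np.array([-x[1],x[0]])
print("green ctr",g.mean(0)+27*x)
o=B([(237,105),(350,107),(238,165),(350,167),(193,94)],.02);print(o,ang(o[1]-o[0])-90)
print("origin from corner",o[0]+54*x+74*y,"centre line",o[2]+74*y)
r=B([(358,104),(424,105)],.06);print("red edge",r,ang(r[1]-r[0])-90, "red ctr",r.mean(0)+54*x)
st=B([(429,97)],.055);print("stop inner near corner",st,"origin",st+65*x-88*y)
```

```text
green near edge [[553.29196129  17.99618652]
 [538.00293539 121.38514265]] mid [545.64744834  69.69066458] 104.51330327664112 8.409999999999997
green ctr [572.37140657  73.54164579]
[[495.26865502  17.79551263]
 [482.33695773 120.10169098]
 [549.52293136  24.77074647]
 [536.3374031  130.13338298]
 [491.1171131  -22.94816643]] 7.200000000000003
origin from corner [538.1620304   98.74091614] centre line [538.96839026  98.01418756]
red edge [[482.18070166 119.13625566]
 [474.89569637 172.0921594 ]] 7.829999999999998 red ctr [531.98611548 153.31616995]
stop inner near corner [[467.5323712  176.65848663]] origin [[544.41917237  98.829059  ]]
```

{"method": "arm_command", "body": {
  "steps": [
    [[-0.003, 0.002, -0.05], [0, 0, 0], 0],
    [[0, 0, -0.08], [0, 0, -0.001], 0],
    [[0, 0, -0.08], [0, 0, 0], 0],
    [[0, 0, -0.05], [0, 0, 0], 0],
    [[0, 0, -0.02], [0, 0, 0], 0],
    [[0, 0, -0.008], [0, 0, 0], 0],
    [[0, 0, -0.005], [0, 0, 0], 0],
    [[0, 0, 0], [0, 0, 0], 0],
    [[0, 0, 0], [0, 0, 0], 0]
  ]
}}

```text
t: 5.95
eef_pos: [0.5721, 0.0746, 0.0663]
tool_rot: [-0.07, 0.998, -0.0, 0.002]
force: [-0.8, -0.1, -2.0]
width: 0.0136
grip_force: 15.0
```

{"method": "arm_command", "body": {
  "steps": [
    [[-0.003, 0, -0.004], [0, 0, 0], 0],
    [[0, 0, -0.004], [0, 0, 0], 0],
    [[0, 0, -0.003], [0, 0, 0], 0],
    [[0, 0, 0], [0, 0, 0], 0],
    [[0, 0, 0], [0, 0, 0], 0]
  ]
}}

```text
t: 6.37
eef_pos: [0.5701, 0.0744, 0.0616]
tool_rot: [-0.069, 0.998, -0.0, 0.001]
force: [-2.0, -0.2, 5.1]
width: 0.0135
grip_force: 15.0
```

Run:
```python
from h import *
s=ctrl.read_state();c,im=wshot("w3");p=s["eef_pos"];print(p,s["tool_rot"],s["force"])
```

```text
[0.57011473 0.07438506 0.06162205] [-6.94288715e-02  9.97586653e-01 -4.02358385e-05  7.06890217e-04] [-1.97804865 -0.16206628  5.10736407]
```

View pics/w3.png

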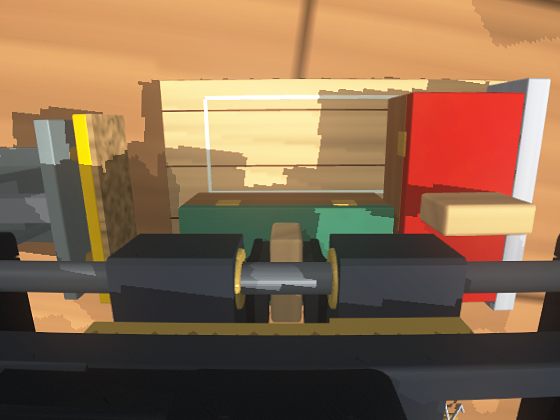

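Green sits on the slab with its near lid edge at (180–391,206). The centre line is just visible at row 190 and the red lid's left edge is at column 409, so there is a gap to red.

Run:
```python
from h import *
c=wload("w3");B=lambda l,z:back(c,l,z)[:,:2]*1e3
a=np.radians(8);x=np.array([np.cos(a),np.sin(a)]);y=np.array([-x[1],x[0]]);M=np.array([x,y]).T
g=B([(180,207),(391,206)],.06);o=B([(205,96),(209,190),(350,190.5)],.02);r=B([(409,93),(409,200),(522,93)],.06)
O=np.array([539,98.3])
for n,v in(("g",g),("outline",o),("red",r)): print(n,v.round(1).tolist(),((v-O)@M).round(1).tolist())
```

```text
g [[551.5, 18.3], [536.5, 121.7]] [[1.2, -81.0], [0.8, 23.5]]
outline [[495.5, 16.8], [549.7, 23.9], [538.1, 108.7]] [[-54.4, -74.7], [0.2, -75.2], [0.6, 10.4]]
red [[482.9, 118.9], [532.3, 129.9], [474.5, 172.1]] [[-52.7, 28.2], [-2.3, 32.3], [-53.6, 82.0]]
```

{"method": "arm_command", "body": {
  "steps": [
    [[0, 0, 0], [0, 0, 0], 0.3],
    [[0, 0, 0], [0, 0, 0], 0.45],
    [[0, 0, 0], [0, 0, 0], 0.45],
    [[0, 0, 0], [0, 0, 0], 0.45],
    [[0, 0, 0], [0, 0, 0], 0.45],
    [[0, 0, 0.02], [0, 0, 0], 0.45],
    [[0, 0, 0.06], [0, 0, 0], 0.45],
    [[0, 0, 0.1], [0, 0, 0], 0.45],
    [[0, 0, 0.1], [0, 0, 0], 0.6],
    [[0, 0, 0.1], [0, 0, 0], 0.6],
    [[0, 0, 0], [0, 0, 0], 0.6],
    [[0, 0, 0], [0, 0, 0], 0.6]
  ]
}}

```text
t: 7.42
eef_pos: [0.5716, 0.0745, 0.2163]
tool_rot: [-0.07, 0.998, -0.0, 0.004]
force: [-0.1, -0.3, 0.1]
width: 0.051
grip_force: 0.0
```

{"method": "arm_command", "body": {
  "steps": [
    [[-0.043, 0.084, 0], [0, 0, -0.018], 0.6],
    [[-0.043, 0.084, 0], [0, 0, -0.018], 0.6],
    [[-0.043, 0.084, 0], [0, 0, -0.018], 0.6],
    [[-0.043, 0.084, 0], [0, 0, -0.018], 0.6],
    [[-0.043, 0.084, 0], [0, 0, -0.018], 0.6],
    [[-0.043, 0.084, 0], [0, 0, -0.018], 0.6],
    [[-0.043, 0.084, 0], [0, 0, -0.018], 0.6],
    [[-0.043, 0.084, 0], [0, 0, -0.016], 0.6],
    [[0, 0.005, 0], [0, 0, 0], 0.6],
    [[0, 0, 0], [0, 0, 0], 0.6],
    [[0, 0, 0], [0, 0, 0], 0.6]
  ]
}}

```text
t: 8.33
eef_pos: [0.4312, 0.3447, 0.2107]
tool_rot: [0.152, 0.988, -0.001, -0.001]
force: [-0.1, -0.5, -0.2]
width: 0.0521
grip_force: 0.0
```

Run:
```python
from h import *
s=ctrl.read_state();c,im=wshot("w4");p=s["eef_pos"];print(p,s["tool_rot"],s["width"])
print(rect(im,c,"blue",(0,0,559,235),.04))
```

```text
[0.43116182 0.34466679 0.21067711] [ 1.52094199e-01  9.88365098e-01 -1.03537352e-03 -8.46096312e-04] 0.052092669364611016
(432.9, 346.2, 52.6, 106.9, -17.5)
```

{"method": "arm_command", "body": {
  "steps": [
    [[0.004, 0.002, -0.09], [0, 0, 0], 0.6],
    [[0, 0, -0.1], [0, 0, 0], 0.6],
    [[0, 0, -0.1], [0, 0, 0], 0.6],
    [[0, 0, -0.06], [0, 0, 0], 0.6],
    [[0, 0, -0.03], [0, 0, 0], 0.6],
    [[0, 0, -0.02], [0, 0, 0], 0.6],
    [[0, 0, -0.01], [0, 0, 0], 0.6],
    [[0, 0, -0.006], [0, 0, 0], 0.6],
    [[0, 0, 0], [0, 0, 0], 0.6],
    [[0, 0, 0], [0, 0, 0], 0.6]
  ]
}}

```text
t: 9.22
eef_pos: [0.4347, 0.3466, 0.0474]
tool_rot: [0.153, 0.988, 0.001, 0.001]
force: [-0.1, 1.1, 0.3]
width: 0.0525
grip_force: 0.0
```

{"method": "arm_command", "body": {
  "newtons": 15,
  "steps": [
    [[-0.003, 0, -0.008], [0, 0, 0], 0.6],
    [[0, 0, -0.005], [0, 0, 0], 0.4],
    [[0, 0, 0], [0, 0, 0], 0],
    [[0, 0, 0], [0, 0, 0], 0],
    [[0, 0, 0], [0, 0, 0], 0],
    [[0, 0, 0], [0, 0, 0], 0],
    [[0, 0, 0], [0, 0, 0], 0],
    [[0, 0, 0], [0, 0, 0], 0],
    [[0, 0, 0], [0, 0, 0], 0],
    [[0, 0, 0], [0, 0, 0], 0],
    [[0, 0, 0], [0, 0, 0], 0]
  ]
}}

```text
t: 10.13
eef_pos: [0.4324, 0.3461, 0.0406]
tool_rot: [0.153, 0.988, 0.0, 0.0]
force: [-0.3, 0.3, 0.7]
width: 0.0137
grip_force: 15.0
```

{"method": "arm_command", "body": {
  "steps": [
    [[0, 0, 0.05], [0, 0, 0], 0],
    [[0, 0, 0.09], [0, 0, 0], 0],
    [[0, 0, 0.1], [0, 0, 0], 0],
    [[0, 0, 0.08], [0, 0, 0.01], 0],
    [[0, -0.04, 0.03], [0, 0, 0.015], 0],
    [[0.02, -0.09, 0], [0, 0, 0.018], 0],
    [[0.03, -0.09, 0], [0, 0, 0.018], 0],
    [[0.03, -0.09, 0], [0, 0, 0.018], 0],
    [[0.03, -0.09, 0], [0, 0, 0.018], 0],
    [[0.03, -0.09, 0], [0, 0, 0.018], 0],
    [[0.03, -0.09, 0], [0, 0, 0.018], 0],
    [[0.03, -0.08, 0], [0, 0, 0.009], 0],
    [[0.006, -0.04, 0], [0, 0, 0], 0],
    [[0, 0, 0], [0, 0, 0], 0],
    [[0, 0, 0], [0, 0, 0], 0],
    [[0, 0, 0], [0, 0, 0], 0]
  ]
}}

```text
t: 11.47
eef_pos: [0.5142, 0.0666, 0.1801]
tool_rot: [-0.069, 0.998, 0.0, -0.0]
force: [-0.5, 0.0, -1.2]
width: 0.0139
grip_force: 15.0
```

Run:
```python
from h import *
s=ctrl.read_state();c,im=wshot("w5");p=s["eef_pos"];print(p,s["tool_rot"],s["width"])
m=mask(im,"blue",(0,0,559,300));pts=np.argwhere(m)[:,::-1]
zl=p[2]-.0006
w=back(c,pts.astype(float),zl)[:,:2]*1e3
a=np.radians(8);M=np.array([[np.cos(a),np.sin(a)],[-np.sin(a),np.cos(a)]]).T
q=(w-[539,98.3])@M;print("px",pts.min(0),pts.max(0),"slab near x",np.percentile(q[:,0],.5),"y",np.percentile(q[:,1],[.3,99.7]))
t=pts[np.isin(pts[:,0],[pts[:,0].min()+5,pts[:,0].max()-5])]
# near-edge line: first row per column
cols=np.arange(pts[:,0].min()+5,pts[:,0].max()-4);top=np.array([pts[pts[:,0]==k,1].min() for k in cols])
e=back(c,np.c_[cols,top-.5],zl)[:,:2];d=np.polyfit(e[:,1],e[:,0],1);print("yaw",-np.degrees(np.arctan(d[0])))
```

```text
[0.5141898  0.06658904 0.18012346] [-6.93392634e-02  9.97592989e-01  3.12016907e-04 -4.44555246e-04] 0.013865260624629493
px [277 207] [394 258] slab near x -55.42703777690578 y [-28.9924832   25.12761351]
yaw 17.47481944176137
```

{"method": "arm_command", "body": {
  "steps": [
    [[0.001, 0, -0.05], [0, 0, 0], 0],
    [[0, 0, -0.08], [0, 0, 0], 0],
    [[0, 0, -0.08], [0, 0, 0], 0],
    [[0, 0, -0.05], [0, 0, 0], 0],
    [[0, 0, -0.02], [0, 0, 0], 0],
    [[0, 0, -0.008], [0, 0, 0], 0],
    [[0, 0, -0.005], [0, 0, 0], 0],
    [[0, 0, 0], [0, 0, 0], 0],
    [[0, 0, 0], [0, 0, 0], 0],
    [[0, 0, 0], [0, 0, 0], 0]
  ]
}}

```text
t: 12.35
eef_pos: [0.5163, 0.066, 0.0649]
tool_rot: [-0.07, 0.998, -0.0, 0.001]
force: [0.3, 0.5, -0.5]
width: 0.0138
grip_force: 15.0
```

{"method": "arm_command", "body": {
  "steps": [
    [[-0.004, 0, -0.003], [0, 0, 0], 0],
    [[0, 0, -0.003], [0, 0, 0], 0],
    [[0, 0, -0.003], [0, 0, 0], 0],
    [[0, 0, -0.002], [0, 0, 0], 0],
    [[0, 0, 0], [0, 0, 0], 0],
    [[0, 0, 0], [0, 0, 0], 0]
  ]
}}

```text
t: 12.85
eef_pos: [0.5137, 0.066, 0.0605]
tool_rot: [-0.069, 0.998, -0.0, 0.0]
force: [-5.8, -0.4, 11.6]
width: 0.0139
grip_force: 15.0
```

Run:
```python
from h import *
s=ctrl.read_state();c,im=wshot("w6");print(s["eef_pos"],s["force"])
```

```text
[0.51374062 0.06595007 0.06050498] [-5.84301688 -0.40360561 11.60846656]
```

View pics/w6.png

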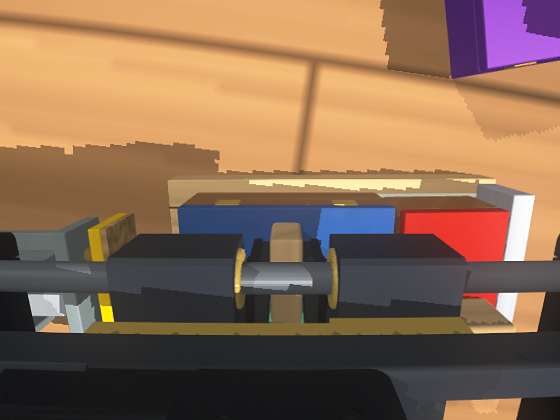

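Blue is on the slab: its lid runs (178–395, 206), just short of the red lid at column 402. The x drag suggests a small nudge before I release it.

{"method": "arm_command", "body": {
  "steps": [
    [[0.003, 0, 0.003], [0, 0, 0], 0],
    [[0, 0, 0], [0, 0, 0], 0],
    [[0, 0, 0], [0, 0, 0], 0],
    [[0, 0, 0], [0, 0, 0], 0]
  ]
}}

```text
t: 13.23
eef_pos: [0.5152, 0.0659, 0.0605]
tool_rot: [-0.069, 0.998, -0.0, 0.001]
force: [1.0, 0.7, 3.5]
width: 0.0143
grip_force: 15.0
```

{"method": "arm_command", "body": {
  "steps": [
    [[0, 0, 0], [0, 0, 0], 0.3],
    [[0, 0, 0], [0, 0, 0], 0.45],
    [[0, 0, 0], [0, 0, 0], 0.45],
    [[0, 0, 0], [0, 0, 0], 0.45],
    [[0, 0, 0], [0, 0, 0], 0.45],
    [[0, 0, 0.02], [0, 0, 0], 0.45],
    [[0, 0, 0.06], [0, 0, 0], 0.45],
    [[0, 0, 0.1], [0, 0, 0], 0.4],
    [[0, 0, 0.1], [0, 0, 0], 0.2],
    [[0.05, 0, 0.1], [0, 0, 0], 0],
    [[0.1, 0, 0], [0, 0, 0], 0],
    [[0.1, -0.02, 0], [0, 0, 0], 0],
    [[0.05, -0.09, 0], [0, 0, 0], 0],
    [[0.01, -0.1, 0], [0, 0, 0], 0],
    [[0, -0.1, 0], [0, 0, 0], 0],
    [[0, -0.1, 0], [0, 0, 0], 0],
    [[0, 0, 0], [0, 0, 0], 0],
    [[0, 0, 0], [0, 0, 0], 0]
  ]
}}

```text
t: 14.73
eef_pos: [0.6366, -0.1002, 0.2088]
tool_rot: [-0.067, 0.998, 0.0, -0.001]
force: [-0.6, 0.6, -0.7]
width: 0.0006
grip_force: 0.0
```

Run:
```python
from h import *
s=ctrl.read_state();c,im=wshot("w7");print(s["eef_pos"],s["tool_rot"],s["width"])
a=cv2.imread("pics/w7.png")
t=ctrl.camera("top")[120:320,150:390,::-1]
cv2.imwrite("pics/combo.png",np.hstack([cv2.resize(a,(400,300)),cv2.resize(t,(400,333),interpolation=cv2.INTER_CUBIC)[:300]]))
print(rect(im,c,"red",(0,0,559,235),.13))
ti=ctrl.camera("top")[:,:,::-1].copy();T=cam("top")
for n,r in(("green",(190,170,290,235)),("blue",(190,210,290,265))): print(n,rect(ti,T,n,r,.06))
```

```text
[ 0.63659995 -0.1001965   0.20878067] [-6.74574830e-02  9.97721802e-01  3.53533601e-04 -7.54039161e-04] 0.0005879517846772178
(582.5, -162.6, 42.8, 104.3, 7.6)
green (572.7, 31.6, 14.0, 42.6, -79.6)
blue (510.6, 95.6, 44.8, 49.0, -79.6)
```

{"method": "arm_command", "body": {
  "newtons": 10,
  "steps": [
    [[-0.04, -0.08, 0], [0, 0, 0], 0],
    [[-0.04, -0.08, 0], [0, 0, 0], 0],
    [[-0.04, -0.08, -0.02], [0, 0, 0], 0],
    [[-0.005, 0, -0.05], [0, 0, 0], 0],
    [[0, 0, -0.05], [0, 0, 0], 0],
    [[0, 0, -0.02], [0, 0, 0], 0],
    [[0, 0, -0.015], [0, 0, 0], 0],
    [[0, 0, 0], [0, 0, 0], 0],
    [[0, 0, 0], [0, 0, 0], 0]
  ]
}}

```text
t: 15.63
eef_pos: [0.5879, -0.1931, 0.148]
tool_rot: [-0.07, 0.998, -0.0, 0.0]
force: [0.6, 1.0, -0.2]
width: 0.0008
grip_force: 0.0
```

Run:
```python
from h import *
s=ctrl.read_state();c,im=wshot("w8");print(s["eef_pos"],s["tool_rot"],s["force"])
side=ctrl.camera("side")[:,:,::-1].copy();cv2.imwrite("pics/side1.png",side)
tp=ctrl.camera("top")[:,:,::-1].copy();cv2.imwrite("pics/top1.png",tp)
a=np.vstack([cv2.resize(side[140:250,220:340],(360,330),interpolation=cv2.INTER_CUBIC),cv2.resize(tp[160:260,180:320],(360,257),interpolation=cv2.INTER_CUBIC)])
cv2.imwrite("pics/combo2.png",np.hstack([a,cv2.resize(im,(440,330))[:,:] if 0 else cv2.copyMakeBorder(cv2.resize(im,(440,330)),0,a.shape[0]-330,0,0,0)]))
```

```text
[ 0.58793053 -0.19307209  0.14797508] [-7.02828679e-02  9.97527073e-01 -9.62772337e-05  2.16852167e-04] [ 0.64129636  1.00351008 -0.2026632 ]
```

View pics/combo2.png

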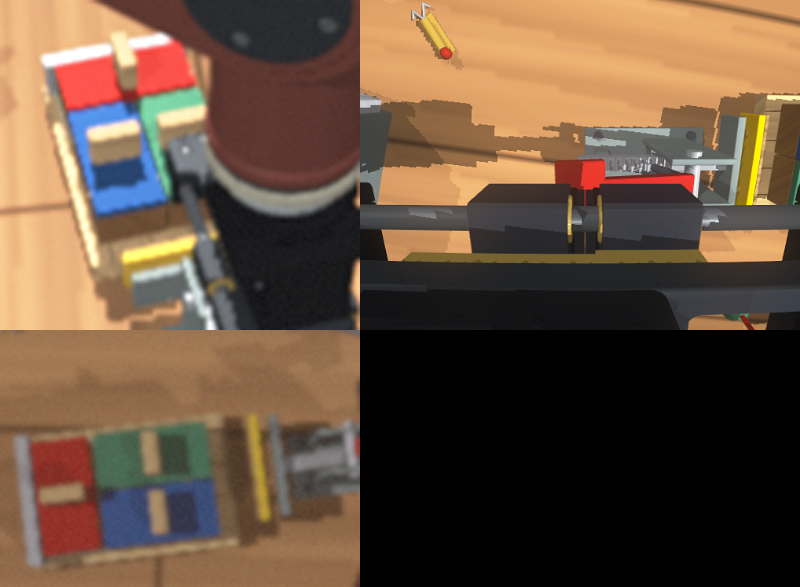

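The combined view shows all three boxes lying parallel in the layer with green and blue touching neither red nor the plate. The shut fingers are centred over the red pad at wrist pixel (~280,205), and the wrist camera sees the grey jaw and yellow plate at columns 458–519. From here I'll measure numerically.

```bash
cat >> h.py <<'E'
from scipy.ndimage import map_coordinates
O=np.array([.539,.0983]);A=np.radians(8)
def strip(im,c,xs,ys,z):
    X,Y=np.meshgrid(xs,ys,indexing="ij");w=np.c_[O[0]+X.ravel()*np.cos(A)-Y.ravel()*np.sin(A),O[1]+X.ravel()*np.sin(A)+Y.ravel()*np.cos(A),np.full(X.size,z)]
    p=proj(c,w);return np.stack([map_coordinates(im[:,:,k].astype(float),[p[:,1],p[:,0]],order=1).reshape(X.shape) for k in range(3)],-1),p
E
python3 - <<'E'
from h import *
c=wload("w8");im=cv2.imread("pics/w8.png")
ys=np.arange(-.165,-.07,.001)
for x0 in(-.042,-.036):
    s,p=strip(im,c,np.arange(x0,x0+.003,.001),ys,.058);s=s.mean(0);print(x0,p[0],p[len(ys)-1])
    print(" ".join(f"{y*1e3:.0f}:{int(a[0])},{int(a[1])},{int(a[2])}" for y,a in zip(ys,s)))
E
```

```text
-0.042 [463.25058911 148.21704027] [582.6411517  149.98471083]
-165:80,84,84 -164:80,85,85 -163:80,85,85 -162:80,85,85 -161:80,85,85 -160:80,85,85 -159:81,86,85 -158:81,86,86 -157:81,86,86 -156:81,86,87 -155:82,87,86 -154:82,88,87 -153:82,88,88 -152:81,87,87 -151:104,108,105 -150:158,162,151 -149:166,171,159 -148:167,173,162 -147:167,176,165 -146:170,179,168 -145:174,183,173 -144:149,170,168 -143:48,122,145 -142:21,112,141 -141:22,112,141 -140:22,112,141 -139:22,112,141 -138:22,112,140 -137:21,112,140 -136:21,112,141 -135:21,112,141 -134:21,113,142 -133:20,112,141 -132:21,112,141 -131:15,159,195 -130:0,242,254 -129:0,249,255 -128:0,250,255 -127:0,251,255 -126:0,253,255 -125:7,247,252 -124:84,143,183 -123:112,171,217 -122:110,172,218 -121:98,149,187 -120:87,126,155 -119:86,126,155 -118:87,127,156 -117:86,127,156 -116:87,127,156 -115:87,127,156 -114:87,127,157 -113:87,127,156 -112:88,128,158 -111:84,123,152 -110:51,81,108 -109:38,64,92 -108:38,65,92 -107:38,65,92 -106:38,64,91 -105:37,63,90 -104:38,63,90 -103:37,62,88 -102:36,62,88 -101:37,62,88 -100:37,62,88 -99:37,62,89 -98:37,62,89 
[... 991 characters left out ...]
:90,145,186 -123:121,186,231 -122:118,185,229 -121:106,161,203 -120:90,133,163 -119:90,134,164 -118:91,134,165 -117:90,134,164 -116:91,134,165 -115:90,133,164 -114:90,133,163 -113:89,131,162 -112:90,132,163 -111:84,125,155 -110:51,82,109 -109:36,63,89 -108:37,64,90 -107:38,64,90 -106:38,64,90 -105:38,63,90 -104:37,63,89 -103:37,62,89 -102:37,62,88 -101:36,62,87 -100:36,62,87 -99:37,62,88 -98:37,63,89 -97:37,64,90 -96:38,64,91 -95:38,64,92 -94:38,64,91 -93:37,63,90 -92:37,63,90 -91:36,62,89 -90:36,61,88 -89:27,45,64 -88:0,0,0 -87:0,0,0 -86:0,0,0 -85:0,0,0 -84:0,0,0 -83:0,0,0 -82:0,0,0 -81:0,0,0 -80:0,0,0 -79:0,0,0 -78:0,0,0 -77:0,0,0 -76:0,0,0 -75:0,0,0 -74:0,0,0 -73:0,0,0 -72:0,0,0 -71:0,0,0
```

{"method": "arm_command", "body": {
  "steps": [
    [[-0.002, -0.006, -0.01], [0, 0, -0.037], 0],
    [[0, 0, -0.01], [0, 0, -0.037], 0],
    [[0, 0, -0.01], [0, 0, -0.037], 0],
    [[0, 0, -0.01], [0, 0, 0], 0],
    [[0, 0, -0.01], [0, 0, 0], 0],
    [[0, 0, -0.01], [0, 0, 0], 0],
    [[0, 0, -0.01], [0, 0, 0], 0],
    [[0, 0, -0.01], [0, 0, 0], 0],
    [[0, 0, 0], [0, 0, 0], 0]
  ]
}}

```text
t: 16.53
eef_pos: [0.5869, -0.1967, 0.1152]
tool_rot: [0.104, 0.995, -0.0, 0.0]
force: [1.5, -2.1, 4.5]
width: 0.0004
grip_force: 1.8
```

```bash
cat > m.py <<'E'
from h import *
import sys
s=ctrl.read_state();c,im=wshot(sys.argv[1]);print("z",s["eef_pos"].round(4),"F",s["force"].round(1))
ys=np.arange(-.16,-.06,.00025)
for x0 in(-.044,-.04,-.036):
    t,p=strip(im,c,np.arange(x0,x0+.003,.001),ys,.058);t=t.mean(0)
    ok=(p[:len(ys),0]>0)&(p[:len(ys),0]<559);lim=ys[ok].max()
    P=[i for i in range(8,len(ys)-8) if t[i,1]>180 and t[i,0]<40]
    if not P: print("no plate",lim);continue
    P=P[0];J=[i for i in range(P) if t[i,0]>90 and t[i,1]>90]
    J=J[-1] if J else 0
    e=[i for i in range(P,len(ys)) if t[i,0]>40]
    print(x0,"jaw %.1f plate %.1f gap %.1f yellowfront %.1f lim %.1f"%(ys[J]*1e3,ys[P]*1e3,(ys[P]-ys[J])*1e3,ys[e[0]]*1e3 if e else 0,lim*1e3))
E
python3 m.py s1
```

```text
z [ 0.5869 -0.1967  0.1152] F [ 1.5 -2.1  4.5]
-0.044 jaw -160.0 plate -123.2 gap 36.8 yellowfront -117.2 lim -102.0
-0.04 jaw -136.2 plate -123.2 gap 13.0 yellowfront -117.0 lim -103.0
-0.036 jaw -136.2 plate -123.2 gap 13.0 yellowfront -117.0 lim -103.7
```

{"method": "arm_command", "body": {
  "steps": [
    [[0, 0, -0.008], [0, 0, 0], 0],
    [[0, 0, -0.008], [0, 0, 0], 0],
    [[0, 0, -0.008], [0, 0, 0], 0],
    [[0, 0, -0.006], [0, 0, 0], 0],
    [[0, 0, 0], [0, 0, 0], 0],
    [[0, 0, 0], [0, 0, 0], 0]
  ]
}}

```text
t: 17.08
eef_pos: [0.5868, -0.1967, 0.1037]
tool_rot: [0.105, 0.995, -0.0, 0.0]
force: [1.7, -4.2, 3.7]
width: 0.0002
grip_force: 2.1
```

```bash
python3 m.py s2
python3 - <<'E'
from h import *
from scipy.spatial.transform import Rotation as R
K,k,E=cam("wrist");t=ctrl.read_state()["eef_pos"];t[2]=.110
w=lambda x,y:np.array([O[0]+x*np.cos(A)-y*np.sin(A),O[1]+x*np.sin(A)+y*np.cos(A),.058])
t0=ctrl.read_state()["eef_pos"]
for d in(0,-15,-30,-45,-60):
    Rz=R.from_euler("z",d,degrees=True).as_matrix()
    P=np.array([w(x,y) for x in(-.042,-.02) for y in(-.095,-.08)])
    print(d,proj((K,k,E),(P-t)@Rz+t0).round(0).tolist())  # inverse rotation about tool axis
E
```

```text
z [ 0.5868 -0.1967  0.1037] F [ 1.7 -4.2  3.7]
-0.044 jaw -160.0 plate -115.0 gap 45.0 yellowfront 0.0 lim -111.2
-0.04 jaw -128.0 plate -115.0 gap 13.0 yellowfront 0.0 lim -112.2
-0.036 jaw -128.0 plate -115.0 gap 13.0 yellowfront 0.0 lim -113.0
0 [[576.0, 44.0], [599.0, 37.0], [583.0, 80.0], [605.0, 73.0]]
-15 [[529.0, -34.0], [551.0, -49.0], [546.0, 1.0], [567.0, -14.0]]
-30 [[457.0, -97.0], [475.0, -119.0], [484.0, -68.0], [502.0, -89.0]]
-45 [[365.0, -137.0], [377.0, -164.0], [401.0, -117.0], [413.0, -143.0]]
-60 [[264.0, -146.0], [269.0, -175.0], [304.0, -138.0], [309.0, -168.0]]
```

{"method": "arm_command", "body": {
  "steps": [
    [[0, 0, 0.03], [0, 0, 0], 0],
    [[0, 0, 0.05], [0, 0, 0], 0],
    [[0, 0.006, 0.02], [0.033, 0, 0], 0],
    [[0, 0.006, 0], [0.033, 0, 0], 0],
    [[0, 0, 0], [0, 0, 0], 0],
    [[0, 0, -0.02], [0, 0, 0], 0],
    [[0, 0, -0.015], [0, 0, 0], 0],
    [[0, 0, -0.015], [0, 0, 0], 0],
    [[0, 0, -0.015], [0, 0, 0], 0],
    [[0, 0, -0.015], [0, 0, 0], 0],
    [[0, 0, 0], [0, 0, 0], 0]
  ]
}}

```text
t: 18.05
eef_pos: [0.5861, -0.191, 0.11]
tool_rot: [0.104, 0.989, 0.103, -0.011]
force: [-1.1, -1.8, 2.7]
width: 0.0005
grip_force: 1.2
```

```bash
python3 m.py s3
```

```text
z [ 0.5861 -0.191   0.11  ] F [-1.1 -1.8  2.7]
-0.044 jaw -125.5 plate -111.0 gap 14.5 yellowfront -104.7 lim -60.2
-0.04 jaw -123.7 plate -111.0 gap 12.8 yellowfront -104.7 lim -60.2
-0.036 jaw -123.7 plate -111.0 gap 12.8 yellowfront -104.7 lim -60.2
```

{"method": "arm_command", "body": {
  "steps": [
    [[0, 0, -0.008], [0, 0, 0], 0],
    [[0, 0, -0.008], [0, 0, 0], 0],
    [[0, 0, -0.004], [0, 0, 0], 0],
    [[0, 0, 0], [0, 0, 0], 0],
    [[0, 0, 0], [0, 0, 0], 0]
  ]
}}

```text
t: 18.52
eef_pos: [0.5865, -0.1912, 0.1033]
tool_rot: [0.104, 0.989, 0.103, -0.011]
force: [-0.6, 2.2, 4.2]
width: 0.0007
grip_force: 1.6
```

```bash
python3 m.py s4
```

```text
z [ 0.5865 -0.1912  0.1033] F [-0.6  2.2  4.2]
-0.044 jaw -120.5 plate -106.7 gap 13.8 yellowfront -100.7 lim -60.2
-0.04 jaw -119.5 plate -106.7 gap 12.8 yellowfront -100.5 lim -60.2
-0.036 jaw -119.5 plate -106.7 gap 12.8 yellowfront -100.5 lim -60.2
```

{"method": "arm_command", "body": {
  "steps": [
    [[0, 0, -0.004], [0, 0, 0], 0],
    [[0, 0, -0.004], [0, 0, 0], 0],
    [[0, 0, 0], [0, 0, 0], 0]
  ]
}}

```text
t: 18.82
eef_pos: [0.5868, -0.1915, 0.1016]
tool_rot: [0.104, 0.989, 0.103, -0.011]
force: [-3.9, 2.5, 10.0]
width: 0.0007
grip_force: 4.8
```

```bash
python3 m.py s5
```

```text
z [ 0.5868 -0.1915  0.1016] F [-3.9  2.5 10. ]
-0.044 jaw -120.0 plate -106.0 gap 14.0 yellowfront -99.7 lim -60.2
-0.04 jaw -118.7 plate -106.0 gap 12.8 yellowfront -99.7 lim -60.2
-0.036 jaw -118.7 plate -106.0 gap 12.8 yellowfront -99.7 lim -60.2
```

{"method": "arm_command", "body": {
  "steps": [
    [[0, 0, 0.04], [0, 0, 0], 0],
    [[0, 0, 0.05], [0, 0, 0], 0],
    [[0, 0, 0.02], [0, 0, 0], 0],
    [[0, 0, 0], [0, 0, 0], 0],
    [[0, 0, 0], [0, 0, 0], 0],
    [[0, 0, -0.03], [0, 0, 0], 0],
    [[0, 0, -0.015], [0, 0, 0], 0],
    [[0, 0, -0.015], [0, 0, 0], 0],
    [[0, 0, -0.015], [0, 0, 0], 0],
    [[0, 0, -0.015], [0, 0, 0], 0],
    [[0, 0, -0.008], [0, 0, 0], 0],
    [[0, 0, -0.006], [0, 0, 0], 0],
    [[0, 0, 0], [0, 0, 0], 0],
    [[0, 0, 0], [0, 0, 0], 0]
  ]
}}

```text
t: 20.03
eef_pos: [0.5863, -0.1918, 0.1023]
tool_rot: [0.104, 0.989, 0.103, -0.011]
force: [-1.7, -3.5, 3.7]
width: 0.0002
grip_force: 1.9
```

```bash
python3 m.py s6
```

```text
z [ 0.5863 -0.1918  0.1023] F [-1.7 -3.5  3.7]
-0.044 jaw -104.2 plate -91.5 gap 12.8 yellowfront -85.2 lim -60.2
-0.04 jaw -103.0 plate -91.5 gap 11.5 yellowfront -85.2 lim -60.2
-0.036 jaw -103.0 plate -91.5 gap 11.5 yellowfront -85.2 lim -60.2
```

{"method": "arm_command", "body": {
  "steps": [
    [[0, 0, 0.04], [0, 0, 0], 0],
    [[0, 0, 0.05], [0, 0, 0], 0],
    [[0, 0, 0.02], [0, 0, 0], 0],
    [[0, 0, 0], [0, 0, 0], 0],
    [[0, 0, 0], [0, 0, 0], 0],
    [[0, 0, -0.03], [0, 0, 0], 0],
    [[0, 0, -0.015], [0, 0, 0], 0],
    [[0, 0, -0.015], [0, 0, 0], 0],
    [[0, 0, -0.015], [0, 0, 0], 0],
    [[0, 0, -0.004], [0, 0, 0], 0],
    [[0, 0, 0], [0, 0, 0], 0],
    [[0, 0, 0], [0, 0, 0], 0]
  ]
}}

```text
t: 21.08
eef_pos: [0.5861, -0.1915, 0.1147]
tool_rot: [0.104, 0.989, 0.103, -0.011]
force: [-1.0, -0.3, 1.5]
width: 0.0002
grip_force: 1.0
```

```bash
python3 m.py s7
```

```text
z [ 0.5861 -0.1915  0.1147] F [-1.  -0.3  1.5]
-0.044 jaw -103.7 plate -91.0 gap 12.8 yellowfront -84.5 lim -60.2
-0.04 jaw -102.5 plate -91.0 gap 11.5 yellowfront -84.5 lim -60.2
-0.036 jaw -102.5 plate -90.7 gap 11.8 yellowfront -84.5 lim -60.2
```

{"method": "arm_command", "body": {
  "steps": [
    [[0, 0, -0.006], [0, 0, 0], 0],
    [[0, 0, -0.006], [0, 0, 0], 0],
    [[0, 0, 0], [0, 0, 0], 0],
    [[0, 0, 0], [0, 0, 0], 0]
  ]
}}

```text
t: 21.47
eef_pos: [0.5866, -0.1917, 0.1104]
tool_rot: [0.104, 0.989, 0.103, -0.011]
force: [-2.1, -0.9, 4.1]
width: 0.0005
grip_force: 2.1
```

```bash
python3 m.py s8
```

```text
z [ 0.5866 -0.1917  0.1104] F [-2.1 -0.9  4.1]
-0.044 jaw -101.5 plate -88.7 gap 12.8 yellowfront -82.7 lim -60.2
-0.04 jaw -100.5 plate -88.7 gap 11.8 yellowfront -82.5 lim -60.2
-0.036 jaw -100.5 plate -88.7 gap 11.8 yellowfront -82.7 lim -60.2
```

{"method": "arm_command", "body": {
  "steps": [
    [[0, 0, -0.006], [0, 0, 0], 0],
    [[0, 0, -0.006], [0, 0, 0], 0],
    [[0, 0, -0.002], [0, 0, 0], 0],
    [[0, 0, 0], [0, 0, 0], 0],
    [[0, 0, 0], [0, 0, 0], 0]
  ]
}}

```text
t: 21.93
eef_pos: [0.5866, -0.1916, 0.1049]
tool_rot: [0.104, 0.989, 0.103, -0.011]
force: [-1.8, -0.8, 4.8]
width: 0.0006
grip_force: 2.5
```

```bash
python3 m.py s9
```

```text
z [ 0.5866 -0.1916  0.1049] F [-1.8 -0.8  4.8]
-0.044 jaw -98.2 plate -86.2 gap 12.0 yellowfront -80.0 lim -60.2
-0.04 jaw -97.0 plate -86.2 gap 10.8 yellowfront -80.0 lim -60.2
-0.036 jaw -97.0 plate -86.2 gap 10.8 yellowfront -80.0 lim -60.2
```

{"method": "arm_command", "body": {
  "steps": [
    [[0, 0, -0.005], [0, 0, 0], 0],
    [[0, 0, -0.002], [0, 0, 0], 0],
    [[0, 0, 0], [0, 0, 0], 0],
    [[0, 0, 0], [0, 0, 0], 0],
    [[0, 0, 0.04], [0, 0, 0], 0],
    [[0, 0, 0.05], [0, 0, 0], 0],
    [[0, 0, 0.01], [0, 0, 0], 0],
    [[0, 0, 0], [0, 0, 0], 0],
    [[0, 0, 0], [0, 0, 0], 0]
  ]
}}

```text
t: 22.73
eef_pos: [0.5864, -0.1914, 0.1411]
tool_rot: [0.104, 0.989, 0.103, -0.011]
force: [0.0, 0.5, -0.0]
width: 0.0005
grip_force: 0.0
```

```bash
python3 m.py s10
```

```text
z [ 0.5864 -0.1914  0.1411] F [ 0.   0.5 -0. ]
-0.044 jaw -96.2 plate -84.2 gap 12.0 yellowfront -78.2 lim -60.2
-0.04 jaw -95.5 plate -84.2 gap 11.3 yellowfront -78.0 lim -60.2
-0.036 jaw -95.5 plate -84.2 gap 11.3 yellowfront -78.0 lim -60.2
```

{"method": "arm_command", "body": {
  "steps": [
    [[0, 0, -0.03], [0, 0, 0], 0],
    [[0, 0, -0.015], [0, 0, 0], 0],
    [[0, 0, -0.008], [0, 0, 0], 0],
    [[0, 0, -0.006], [0, 0, 0], 0],
    [[0, 0, -0.006], [0, 0, 0], 0],
    [[0, 0, 0], [0, 0, 0], 0],
    [[0, 0, 0], [0, 0, 0], 0]
  ]
}}

```text
t: 23.37
eef_pos: [0.5862, -0.1915, 0.1157]
tool_rot: [0.104, 0.989, 0.103, -0.011]
force: [-2.8, 0.5, 2.3]
width: 0.0007
grip_force: 1.2
```

```bash
python3 m.py s11
```

```text
z [ 0.5862 -0.1915  0.1157] F [-2.8  0.5  2.3]
-0.044 jaw -96.0 plate -84.2 gap 11.8 yellowfront -78.2 lim -60.2
-0.04 jaw -95.2 plate -84.2 gap 11.0 yellowfront -78.0 lim -60.2
-0.036 jaw -95.2 plate -84.2 gap 11.0 yellowfront -78.0 lim -60.2
```

{"method": "arm_command", "body": {
  "steps": [
    [[0, 0, -0.005], [0, 0, 0], 0],
    [[0, 0, -0.005], [0, 0, 0], 0],
    [[0, 0, 0], [0, 0, 0], 0],
    [[0, 0, 0], [0, 0, 0], 0]
  ]
}}

```text
t: 23.75
eef_pos: [0.5866, -0.1917, 0.1123]
tool_rot: [0.104, 0.989, 0.103, -0.011]
force: [-2.8, -0.5, 5.4]
width: 0.0003
grip_force: 2.5
```

```bash
python3 m.py s12
```

```text
z [ 0.5866 -0.1917  0.1123] F [-2.8 -0.5  5.4]
-0.044 jaw -95.0 plate -84.2 gap 10.8 yellowfront -78.0 lim -60.2
-0.04 jaw -93.7 plate -84.2 gap 9.5 yellowfront -78.0 lim -60.2
-0.036 jaw -93.7 plate -84.2 gap 9.5 yellowfront -78.0 lim -60.2
```

{"method": "arm_command", "body": {
  "steps": [
    [[0, 0, -0.004], [0, 0, 0], 0],
    [[0, 0, -0.004], [0, 0, 0], 0],
    [[0, 0, 0], [0, 0, 0], 0],
    [[0, 0, 0], [0, 0, 0], 0]
  ]
}}

```text
t: 24.13
eef_pos: [0.5867, -0.1918, 0.1094]
tool_rot: [0.104, 0.989, 0.103, -0.011]
force: [-3.4, -0.5, 5.6]
width: 0.0005
grip_force: 3.3
```

```bash
python3 m.py s13
```

```text
z [ 0.5867 -0.1918  0.1094] F [-3.4 -0.5  5.6]
-0.044 jaw -93.5 plate -84.2 gap 9.3 yellowfront -78.0 lim -60.2
-0.04 jaw -92.5 plate -84.2 gap 8.3 yellowfront -78.0 lim -60.2
-0.036 jaw -92.2 plate -84.2 gap 8.0 yellowfront -78.0 lim -60.2
```

{"method": "arm_command", "body": {
  "steps": [
    [[0, 0, -0.003], [0, 0, 0], 0],
    [[0, 0, -0.003], [0, 0, 0], 0],
    [[0, 0, 0], [0, 0, 0], 0],
    [[0, 0, 0], [0, 0, 0], 0],
    [[0, 0, 0], [0, 0, 0], 0]
  ]
}}

```text
t: 24.6
eef_pos: [0.5867, -0.1918, 0.1073]
tool_rot: [0.104, 0.989, 0.103, -0.011]
force: [-3.7, -0.5, 7.9]
width: 0.0004
grip_force: 3.9
```

```bash
python3 m.py s14
python3 - <<'E'
from h import *
# layer check in top & wrist: lid outlines in slab coordinates
tp=ctrl.camera("top")[:,:,::-1].copy();T=cam("top")
Ot=np.array([.5393,.0957])
xs=np.arange(-.05,-.02,.002);ys=np.arange(-.135,.1,.002)
for x0 in(-.045,.035):
    X,Y=np.meshgrid(np.arange(x0,x0+.012,.002),ys,indexing="ij")
    w=np.c_[Ot[0]+X.ravel()*np.cos(A)-Y.ravel()*np.sin(A),Ot[1]+X.ravel()*np.sin(A)+Y.ravel()*np.cos(A),np.full(X.size,.06)]
    p=proj(T,w);s=np.stack([map_coordinates(tp[:,:,k].astype(float),[p[:,1],p[:,0]],order=1).reshape(X.shape).mean(0) for k in range(3)],-1)
    print(x0," ".join(f"{y*1e3:.0f}:{int(a[0])},{int(a[1])},{int(a[2])}" for y,a in zip(ys,s) if y<-.06 or y>.02))
E
```

```text
z [ 0.5867 -0.1918  0.1073] F [-3.7 -0.5  7.9]
-0.044 jaw -92.5 plate -84.0 gap 8.5 yellowfront -78.0 lim -60.2
-0.04 jaw -91.2 plate -84.0 gap 7.3 yellowfront -77.7 lim -60.2
-0.036 jaw -91.2 plate -84.0 gap 7.3 yellowfront -78.0 lim -60.2
-0.045 -135:48,68,95 -133:50,70,96 -131:48,69,94 -129:48,69,94 -127:49,70,95 -125:49,69,95 -123:47,68,94 -121:50,69,95 -119:49,68,94 -117:49,69,95 -115:48,69,94 -113:47,68,94 -111:46,67,92 -109:49,69,95 -107:49,69,95 -105:48,68,94 -103:48,68,94 -101:51,71,94 -99:59,75,96 -97:74,86,100 -95:90,99,107 -93:99,106,109 -91:100,107,110 -89:93,103,109 -87:80,96,109 -85:67,100,120 -83:58,115,141 -81:54,134,163 -79:56,147,177 -77:62,147,177 -75:73,135,163 -73:89,116,137 -71:104,97,106 -69:115,83,78 -67:119,79,63 -65:121,78,61 -63:120,78,59 -61:120,78,60 21:124,79,62 23:124,79,62 25:124,79,62 27:124,80,63 29:125,81,63 31:124,81,66 33:116,77,76 35:103,70,98 37:81,61,125 39:61,56,141 41:48,51,147 43:41,49,149 45:41,50,149 47:40,49,148 49:43,51,149 51:40,50,149 53:40,49,148 55:42,49,149 57:43,49,149 59:40,49,149 61:41,50,150 63:41,50,149 65:43,50,149 67:43,50,1
[... 609 characters left out ...]
58,113,138 -81:55,135,164 -79:55,150,180 -77:59,152,182 -75:66,143,170 -73:74,128,146 -71:80,115,117 -69:83,109,92 -67:85,108,79 -65:86,109,77 -63:85,108,76 -61:84,107,75 21:84,107,76 23:84,108,76 25:84,107,77 27:84,107,77 29:84,107,77 31:82,105,77 33:80,102,84 35:71,90,100 37:59,75,120 39:48,61,135 41:42,52,143 43:40,49,146 45:40,51,147 47:40,51,148 49:42,52,148 51:41,51,147 53:40,50,147 55:39,50,147 57:42,52,148 59:42,52,148 61:39,50,147 63:37,49,147 65:40,51,147 67:40,50,148 69:39,50,147 71:40,50,147 73:40,50,148 75:39,49,148 77:40,50,148 79:38,50,148 81:40,50,148 83:41,51,149 85:45,54,148 87:56,64,146 89:82,86,143 91:112,113,144 93:133,133,146 95:143,142,149 97:144,143,150 99:137,139,148
```

{"method": "arm_command", "body": {
  "steps": [
    [[0, 0, -0.002], [0, 0, 0], 0],
    [[0, 0, 0], [0, 0, 0], 0],
    [[0, 0, 0], [0, 0, 0], 0],
    [[0, 0, 0], [0, 0, 0], 0],
    [[0, 0, 0], [0, 0, 0], 0],
    [[0, 0, 0], [0, 0, 0], 0]
  ]
}}

```text
t: 25.2
eef_pos: [0.5867, -0.1918, 0.1066]
tool_rot: [0.104, 0.989, 0.103, -0.011]
force: [-4.4, -0.3, 8.6]
width: 0.0006
grip_force: 4.2
```

```bash
python3 m.py s15
```

```text
z [ 0.5867 -0.1918  0.1066] F [-4.4 -0.3  8.6]
-0.044 jaw -92.0 plate -84.2 gap 7.8 yellowfront -78.0 lim -60.2
-0.04 jaw -91.0 plate -84.0 gap 7.0 yellowfront -77.7 lim -60.2
-0.036 jaw -91.0 plate -84.0 gap 7.0 yellowfront -78.0 lim -60.2
```

The plate's gap has closed from 12.8 to 7.0 mm, so the spring is about half in, and the 8.6 N trigger force agrees with the 8.5 N I'd expect there. The layer is tight against the stop.

```bash
python3 -c "
from cell import ctrl
print(ctrl.finish_job())"
```

```text
the job is handed in; nothing more can be done
None
```

Job handed in at about 25 s: green lies in the far slot and blue in the near one, the layer measured tight against the stop, and the trigger is held down with the plate's spring pushed in about 5.8 of its 12 mm.

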